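# Clamp a housing in the assembly fixture

## Robot

A 6-joint arm with a two-finger parallel gripper is mounted at the origin on the work surface. World frame = base frame: x ahead of the robot, y to its left, z up, the work surface at z = 0. Lengths are in m, angles in rad, forces in N, time in s.
With the tool pointing down it reaches from about 0.3 to 1 m from the base axis. Payload 5.1 kg.
Tool frame: the origin (TCP) lies on the centre line of the jaws, within the pads' length; the fingertips stand robot.tcp_to_tips ahead of it and the grasp point (between the pads) lies 11 mm behind it (robot.tcp_to_tips is the distance from the TCP to the fingertips, in m); z points along the fingers, y is the line along which they close (so a half turn about z gives the same grasp; the last joint's range is limited). The gripper opens to 95 mm and grips with 3 to 60 N. Pads are 20 mm wide; open, the fingers measure 119 mm over their backs; the gripper's body (75 mm by 180 mm) begins 59 mm behind the grasp point.
Start: joints at [1.194, 0.124, 1.65, -0, 1.367, -0.083], TCP at [0.188, 0.622, 0.223] pointing down, gripper open.
Joint ranges: [-2.61, 2.61], [-1.02, 2.33], [0.03, 2.71], [-1.35, 4.49], [0.32, 2.68], [-2.91, 2.91]. Speed limits (rad/s): [2.57, 2.57, 3.14, 3.14, 3.14, 3.14].

## Interface

Orientations are given as a rotation vector (axis times angle).
In Python, from plant import robot gives the robot as it stands. The module is installed in compiled form; this text tells all that it offers.
- The arm moves only by the tool servo_tool, never from a script. Its argument "rows" is a list of rows, each a list of 7 numbers: the closure, from -1 (fully open) to 1 (shut), then the shift along the tool's x, y, z in mm, then the turn, a rotation vector about the tool's x, y, z in degrees. A call has 1 to 12 rows; each row shifts and turns the commanded pose from where the row before left it, along the tool's axes as they then stand; what a row does not reach is not made up. A row lasts 1/10 s, in which the tool goes at most 50 mm and 8.59 degrees, less where a joint would pass 70% of its speed; a pose out of reach is approached as far as the arm can. A call is refused whole if a number of a shift passes 50 or a number of a turn 8.59, either way. A call with a gripper value outside its range is refused whole. The fingers move at their own pace and stop on an object; the grip force is fixed at half the most. Time passes only in rows, so rows that do not move let the fingers close. It gives the time, the measured TCP pose, the force, the opening and the grip force at its end, in the units of the state.
- robot.sense(): the state, without advancing time (a new reading comes with each control period).
- robot.grab_frame(name): name is "side" or "top"; returns (picture, depth): 420x560x3 uint8, red, green, blue; 420x560 float32, m along the optical axis (not along the pixel's ray), 0 where there is no reading.
- robot.get_calibration(name): a dict with "intrinsics" (3x3 intrinsics, pixels), "R" (3x3) and "t" (3): a world point X has camera coordinates R X + t. Camera axes: x right, y down, z forward; pixel columns grow to the right and rows downward; lengths in m; the calibration is good to about 2 mm. A picture is of the moment at which its call begins. get_calibration takes no time and is no camera call.
- robot.sign_off(): hands the job in; it is judged then, once.
The state is a dict: "time": time; "joint_positions": joint angles; "joint_velocities": joint speeds; "joint_torque": joint torques, N m; "ee_pos": TCP position; "tool_rot": TCP orientation; "force": force on the tool from outside, world axes, zero at the start; "torque": the same for the moment, N m; "opening": opening from 0.0 (shut) to 1.0 (fully open); "grip_force": force on a finger pad.
Only numpy, scipy, OpenCV 4.12 (cv2) and the standard library are available. Lean on these libraries where they do the work, as an engineer would, in place of code of your own. Each camera call takes 0.05 s, during which the arm holds its last target. There are 200 camera calls.

## Task

Take the open box-shaped housing out of the sloped tray, lay it flat, open side up, in the nest of the clamping fixture and let go of it. Then lift the fixture's lever by its knob and throw it round over the ribs into the notch marked by the pointed post, so that the strap lies over the housing and the lever drops fully home. Leave the other parts and the things on the bench where they are, and do not knock the lamp arc above the lever.

Things in the scene. Friction and masses are not known exactly. Their poses are not given: they have to be found in the camera images.
- fixture: Fixed swing clamp, lever side (-x) facing the tray: aluminium block, x -195..80, y -120..75 mm, top 50 mm above the bench; nest on its +y side. Origin: vertical hub axis at bench height. Four radial steel ribs (radius 80-124 mm, 71 mm high) leave three notches at a = 0, 0.28, 0.56 rad: centre lines (-r cos a, -r sin a). Flat studs 6 mm tall stand by the two unwanted notches.
- nest (a point): Centre of the nest floor, 30 mm above the bench, at x -17, y 168 mm of the fixture, axes as the fixture's. Brown pedestal 150 x 78 mm; nest 116 mm long (x) by 52 mm wide (y) between black end walls and corner guides 10 mm high, 6 mm thick; the middle 68 mm of both long sides is open for fingers.
- clamp (a joint): Swing of hub, strap and lever, counter-clockwise from above, 0 to 1.14 rad. The lever points (value - 0.52) rad round from the fixture's -x towards its -y. Parked zone 0-0.2; notches 0.52, 0.80, 1.08. The steel strap (26 mm wide, 195 mm long, underside 62 mm high), 1.745 rad clockwise of the lever, clears the nest when parked and passes 6 mm above a seated housing.
- lever (a joint): Lift of the lever arm about a pivot at the hub, 68 mm above the bench: 0 down, 0.22 rad at most. A spring presses it down (about 5 N to lift at the knob). Lift it 0.10 to 0.15 rad (15 to 22 mm at the knob) to carry it over the ribs; pushed sideways while down it jams against a rib. Let down in a notch, it drops to 0.
- lever_knob (a point): Grip point on the axis of the lever's black upright cylindrical knob (26 mm diameter, from 65 to 123 mm above the bench), 150 mm from the hub axis and 108 mm above the bench when down. z up the knob, x towards the hub.
- lever_point (a point): Point 178 mm from the hub axis along the lever, 68 mm above the bench when down, just past the lever's pointed nose; over the mark when the lever is in the marked notch.
- mark: Pointed steel post, 22 mm diameter, 36 mm tall, on the block 178 mm from the hub, in line with one of the three notches: the wanted one. Origin at its foot, 50 mm above the bench.
- lamp: Fixed lamp arc above the knob: white bar 14 mm thick, centre 215 mm high, radius 145 mm about the hub, from 0.3 rad on the +y side to 0.8 rad on the -y side of the fixture's -x; three 10 mm spokes from a mast at x 50, y -60 mm. An upright gripper at a notch hits it: come from outside, gripper leaning out from the hub by 30 to 45 degrees. Origin and axes as the fixture's.
- tray: Fixed black tray, 156 mm up the slope, 322 mm wide; three compartments along its y, 102 mm inside, 106 mm pitch; floor sloped 0.49 rad, rising to +x; dividers 32 mm, front lip 22 mm high, square to the floor. Origin: under its centre at bench height, floor centre 58 mm above it.
- housing: Grey plastic housing: open-topped box 110 x 46 x 26 mm, 4 mm walls, about 90 g, in one of the tray's compartments, on the slope against the front lip. Origin: centre of underside; x along its length (up the slope), z out of its open side.
- cover: Grey flat plate 110 x 46 x 10 mm in another compartment; leave it alone. Origin: centre of underside.
- strip: Grey narrow solid bar 110 x 26 x 24 mm with dark gaps, in another compartment; leave it alone. Origin: centre of underside.
- tape: Roll of paper tape lying on the bench, 90 mm diameter, 24 mm high; leave it alone. Origin: centre of underside.
- dispenser: White dispenser bottle, 54 mm diameter, 120 mm tall, beyond the tray; leave it alone. Origin: centre of underside.

How it is judged:
By the outcome, as a careful person would: the job done as asked, in the order asked, and still so for the second after the job is handed in, with the robot touching nothing.
It also fails if it takes over 72 s, if anything falls off the work surface, if the arm or the gripper's body presses on something with over 40 N, if the wrist force passes 120 N, or if a joint passes its speed limit or range.

## Working session

There is one attempt and no reset: what is moved stays moved. The work goes in short steps, Python scripts to look and compute and a tool call to move; the robot and the scene stay as the last step left them, time stands still between calls to the robot, and variables do not carry over. Pictures are saved under pics/ and viewed, at most 10 in all, crops included, and the job is handed in when it is done.

Besides the shell and the picture viewer there is one more tool, called after ">>>" as name(argument=value, ...) on one line, values as JSON. servo_tool: Moves the arm, as the interface text tells. Its arguments: {"type":"object","properties":{"rows":{"type":"array"}},"required":["rows"]}

```bash
mkdir -p pics; cat > h.py <<'E'
import numpy as np, cv2
from plant import robot
from scipy.spatial.transform import Rotation as Rn
def snap(n,f):
    p,d=robot.grab_frame(n); cv2.imwrite(f'pics/{f}.png',p[:,:,::-1]); np.savez(f'pics/{f}.npz',p=p,d=d); return p,d
def pts(n,d):
    c=robot.get_calibration(n);K=c["intrinsics"];v,u=np.indices(d.shape)
    X=np.stack([(u-K[0,2])/K[0,0]*d,(v-K[1,2])/K[1,1]*d,d],-1)
    return (X-c["t"])@c["R"]
def proj(n,X):
    c=robot.get_calibration(n);q=c["intrinsics"]@(c["R"]@np.array(X,float)+c["t"]);return q[:2]/q[2]
E
python3 - <<'E'
from h import *
s=robot.sense()
print(s,robot.tcp_to_tips)
a,_=snap('side','side0');b,_=snap('top','top0')
for n in('side','top'):
    c=robot.get_calibration(n);print(n,c['intrinsics'],c['R'],c['t'],-c['R'].T@c['t'])
E
```

```text
{'time': 0.0, 'joint_positions': array([ 1.19437014e+00,  1.24506105e-01,  1.65164545e+00, -7.28280733e-06,
        1.36752589e+00, -8.26033062e-02]), 'joint_velocities': array([-0.00206824,  0.00092999, -0.00047698, -0.00017561,  0.00141051,
        0.00122881]), 'joint_torque': array([-1.60331783e-03, -4.17614579e+01, -3.59922516e+01,  7.73975719e-02,
        4.92132269e-02, -1.60217542e-04]), 'ee_pos': array([0.18805048, 0.62155181, 0.22140328]), 'tool_rot': array([-0.45980653, -3.10728755,  0.00319098]), 'force': array([ 0.00897811,  0.06977539, -0.13769811]), 'torque': array([-0.01809867,  0.04044637,  0.05779321]), 'grip_force': 0.0, 'opening': 0.9967804508984017} 0.008
side [[455.71692841   0.         283.32802436]
 [  0.         455.71692841 214.86856651]
 [  0.           0.           1.        ]] [[ 0.91870473 -0.3948809  -0.00711988]
 [-0.29236083 -0.66784669 -0.68447494]
 [ 0.26553109  0.63091194 -0.72900162]] [-0.53554052  0.2265321   1.1321609 ] [ 0.2576088  -0.77447984  0.97658969]
top [[382.65217065   0.         281.66435437]
 [  0.         382.65217065 207.7517054 ]
 [  0.           0.           1.        ]] [[-0.01433756 -0.99988621 -0.00469133]
 [-0.98656476  0.01490985 -0.16268885]
 [ 0.16274028  0.00229574 -0.98666627]] [-0.00931357  0.60343033  1.12288243] [ 0.41245137 -0.02088742  1.20603791]
```

View pics/top0.png

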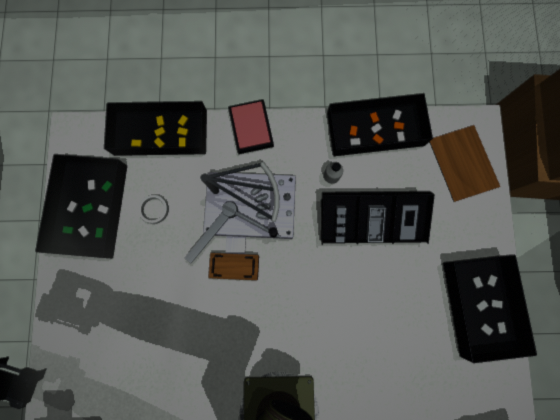

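View pics/side0.png

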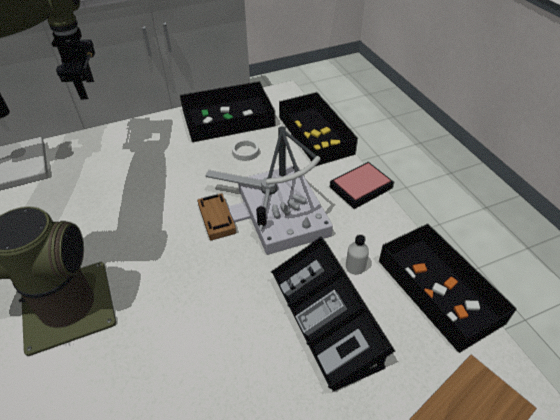

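```bash
python3 - <<'E'
from h import *
a=np.load('pics/top0.npz');p=a['p']
f=cv2.resize(p[145:285,180:300],None,fx=4,fy=4,interpolation=cv2.INTER_CUBIC)
t=cv2.resize(p[180:250,312:442],None,fx=4,fy=4,interpolation=cv2.INTER_CUBIC)
s=np.load('pics/side0.npz')['p']
cv2.imwrite('pics/cf.png',f[:,:,::-1])
sd=cv2.resize(s[120:270,190:350],None,fx=5,fy=4,interpolation=cv2.INTER_CUBIC)
cv2.imwrite('pics/cs.png',sd[:,:,::-1])
X=pts('top',a['d'])
# profiles across tray compartments: heights along rows
for v in (205,210,215,220,225,230,235,240): print(v,[f"{int(1000*z)}" for z in X[v,318:438:3,2]])
print(X[223,341],X[223,376],X[223,410],X[268,234])
E
```

```text
205 ['-4', '70', '72', '77', '75', '75', '78', '77', '76', '74', '72', '76', '77', '81', '109', '70', '76', '84', '79', '78', '77', '77', '75', '73', '76', '85', '106', '71', '74', '82', '81', '84', '86', '81', '73', '73', '77', '85', '107', '0']
210 ['0', '66', '65', '67', '67', '69', '81', '93', '92', '91', '72', '67', '67', '78', '68', '67', '67', '85', '88', '71', '73', '84', '96', '66', '69', '86', '68', '65', '72', '76', '79', '77', '74', '79', '70', '65', '68', '86', '99', '0']
215 ['0', '63', '58', '62', '59', '55', '81', '84', '86', '84', '58', '57', '60', '71', '59', '62', '61', '88', '60', '62', '65', '61', '87', '59', '57', '78', '57', '59', '70', '70', '73', '70', '71', '56', '55', '57', '60', '81', '1', '-3']
220 ['2', '60', '52', '52', '53', '48', '71', '78', '79', '50', '49', '51', '50', '73', '51', '52', '51', '76', '56', '54', '51', '54', '80', '49', '52', '77', '49', '48', '63', '61', '61', '61', '60', '53', '52', '55', '52', '81', '-1', '0']
225 ['1', '56', '48', '47', '46', '40', '70', '71', '71', '67', '45', '43', '47', '70', '43', '45', '44', '71', '47', '51', 
[... 295 characters left out ...]
, '47', '45', '43', '45', '28', '34', '35', '54', '72', '-1', '2']
235 ['1', '48', '25', '29', '28', '32', '56', '55', '57', '27', '29', '28', '27', '58', '29', '28', '29', '44', '32', '37', '45', '49', '31', '27', '37', '60', '24', '32', '44', '38', '36', '38', '39', '22', '26', '26', '50', '62', '2', '-2']
240 ['0', '46', '30', '33', '25', '30', '45', '47', '48', '30', '32', '29', '35', '58', '34', '30', '30', '45', '40', '49', '45', '42', '34', '38', '35', '58', '33', '32', '36', '37', '36', '34', '33', '37', '38', '35', '45', '0', '-4', '4']
[ 0.55054643 -0.1942495   0.07364879] [ 0.55133314 -0.30308649  0.05424372] [ 0.54940555 -0.40473538  0.0575502 ] [0.42314027 0.12933813 0.02963025]
```

View pics/cf.png

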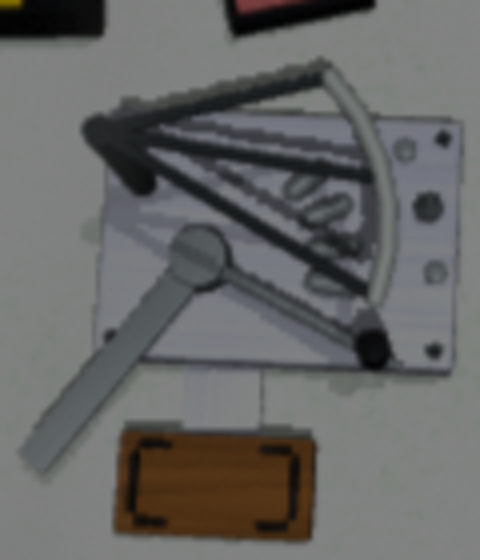

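View pics/cs.png

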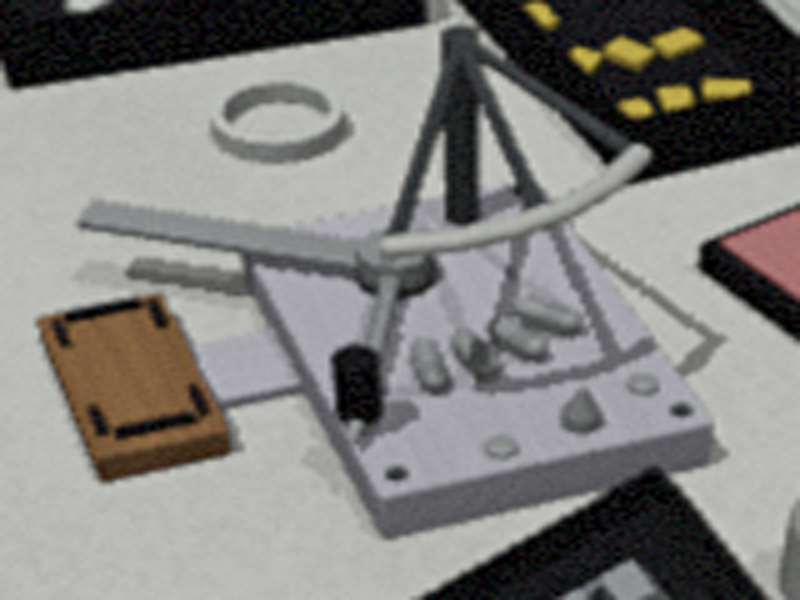

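```bash
cat >> h.py <<'E'
def ray(n,u,v,z):
    c=robot.get_calibration(n);R=c["R"];o=-R.T@c["t"];d=R.T@np.linalg.solve(c["intrinsics"],[u,v,1.]);return o+d*(z-o[2])/d[2]
def fit2(A,B):
    A=np.array(A,float);B=np.array(B,float);a=A-A.mean(0);b=B-B.mean(0)
    th=np.arctan2((a[:,0]*b[:,1]-a[:,1]*b[:,0]).sum(),(a*b).sum());c,s=np.cos(th),np.sin(th);R=np.array([[c,-s],[s,c]])
    t=B.mean(0)-R@A.mean(0);return th,t,(A@R.T+t-B)
E
python3 - <<'E'
from h import *
a=np.load('pics/top0.npz');p=a['p'];X=pts('top',a['d'])
t=cv2.resize(p[183:248,350:405],None,fx=9,fy=9,interpolation=cv2.INTER_CUBIC);cv2.imwrite('pics/ct.png',t[:,:,::-1])
L=[((462,120),(-195,-120),50),((452,373),(-195,75),50),((96,362),(80,75),50),
((118,430),(58,129),30),((315,432),(-92,129),30),((312,541),(-92,207),30),((114,532),(58,207),30),((200,258),(0,0),74)]
W=[ray('top',180+u/4-.4,145+v/4-.4,z/1000)[:2] for (u,v),_,z in L]
th,t,r=fit2([np.array(m)/1000 for _,m,_ in L],W);print(th,t,(1000*r).round(1))
c,s=np.cos(th),np.sin(th);R=np.array([[c,-s],[s,c]])
print('nest',R@[-.017,.168]+t)
for nm,(u,v),z in(('mark',(428,208),86),('knob',(373,348),120),('knob top side',None,123)) if 0 else (('mark',(428,208),80),('knob',(373,348),123)):
    q=R.T@(ray('top',180+u/4-.4,145+v/4-.4,z/1000)[:2]-t);print(nm,q,np.hypot(*q),np.arctan2(-q[1],-q[0]))
# tray floor plane: points in tray
m=(X[...,0]>.47)&(X[...,0]<.64)&(X[...,1]<-.12)&(X[...,1]>-.5)&(X[...,2]>.015)
P=X[m];print(len(P))
# ransac floor slope .49
best=None
for psi in np.linspace(-.3,.3,61):
  n=np.array([-np.sin(.49)*np.cos(psi),-np.sin(.49)*np.sin(psi),np.cos(.49)])
  d=P@n;h,e=np.histogram(d,bins=np.arange(d.min(),d.max(),.003))
  k=h.argmax()
  if best is None or h[k]>best[0]:best=(h[k],psi,e[k]+.0015,n)
print(best)
n=best[3];d0=best[2];q=P[abs(P@n-d0)<.006];c0=q.mean(0);U=np.linalg.svd(q-c0)[2];print('plane',U[2],len(q),c0,(q-c0).std(0))
E
```

```text
1.5186702226357343 [0.59766967 0.13913673] [[ 0.5 -0.4]
 [ 2.2 -1.8]
 [ 4.2  3.5]
 [-0.4 -2. ]
 [-4.5 -1.1]
 [-0.6  0.3]
 [-1.6  0.3]
 [ 0.2  1.2]]
nest [0.42901212 0.13091304]
mark [-0.1706649  -0.04310309] 0.17602381803635214 0.2473864176597619
knob [-0.13521276  0.06788152] 0.1512957094170865 -0.4652741441598102
5606
(np.int64(1470), np.float64(0.0), np.float64(-0.21796804464928404), array([-0.47062589, -0.        ,  0.88233286]))
plane [ 0.46829772 -0.00290905 -0.88356595] 3052 [ 0.5745686  -0.29223477  0.05963874] [0.03760765 0.09489906 0.0200427 ]
```

View pics/ct.png

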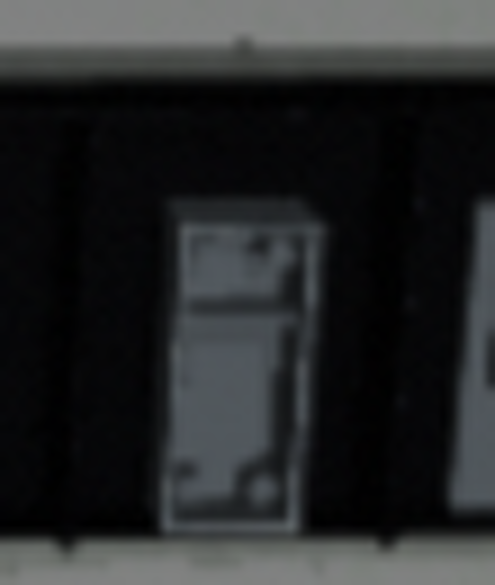

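```bash
cat >> h.py <<'E'
def pose():
    s=robot.sense();return s['ee_pos'],Rn.from_rotvec(s['tool_rot'])
def rows(p0,R0,p1,R1,N):
    """straight-line rows, integer mm / 0.5 deg, tracking rounding"""
    p,R=np.array(p0),R0;rv=(R0.inv()*R1).as_rotvec();out=[]
    for i in range(1,N+1):
        f=i/N;pt=p0+(np.array(p1)-p0)*f;Rt=R0*Rn.from_rotvec(rv*f)
        d=np.round(R.inv().apply(pt-p)*1000);w=np.round(np.degrees((R.inv()*Rt).as_rotvec())*2)/2
        out.append([int(x) for x in d]+[float(x) for x in w]);p=p+R.apply(d/1000);R=R*Rn.from_rotvec(np.radians(w))
    for o in out: print(o)
    return p,R
def frame(z,y):
    z=np.array(z,float)/np.linalg.norm(z);y=np.array(y,float);y-=z*(y@z);y/=np.linalg.norm(y)
    return Rn.from_matrix(np.column_stack([np.cross(y,z),y,z]))
E
python3 - <<'E'
from h import *
n=np.array([-np.sin(.49),0,np.cos(.49)]);d0=-.2178+.026
c=robot.get_calibration('top');R=c['R'];o=-R.T@c['t'];C=[]
for u,v in((182,225),(322,225),(296,527),(168,527)):
    d=R.T@np.linalg.solve(c['intrinsics'],[350+u/9-.45,183+v/9-.45,1]);C.append(o+d*(d0-o@n)/(d@n))
C=np.array(C);print(C,[np.linalg.norm(C[i]-C[i-1]) for i in range(4)])
ctr=C.mean(0);ax=(C[0]+C[1]-C[2]-C[3]);ax/=np.linalg.norm(ax);print('rim centre',ctr,'under',ctr-.026*n,'axis',ax)
# depth check: points above floor in middle comp
a=np.load('pics/top0.npz');X=pts('top',a['d']);
e=np.array([np.cos(.49),0,np.sin(.49)])
m=(X[...,0]>.49)&(X[...,0]<.62)&(X[...,1]<-.255)&(X[...,1]>-.35)
P=X[m];h=P@n+.2178;Q=P[(h>.018)&(h<.033)&(abs(P[:,1]+.303)<.035)];print(len(Q),Q[:,1].min(),Q[:,1].max(),(Q@e).min(),(Q@e).max(),ctr@e,Q[:,1].mean())
# dividers near
for y0 in(-.255,-.36):
    D=X[(X[...,0]>.52)&(X[...,0]<.6)&(abs(X[...,1]-y0)<.02)];hh=D@n+.2178;print('div',np.median(D[hh>.022][:,1]),(hh>.022).sum())
# fixture with mark
L=[((462,120),(-195,-120),50),((452,373),(-195,75),50),((96,362),(80,75),50),
((118,430),(58,129),30),((315,432),(-92,129),30),((312,541),(-92,207),30),((114,532),(58,207),30),((200,258),(0,0),74),((428,208),(-171,-49.2),80)]
W=[ray('top',180+u/4-.4,145+v/4-.4,z/1000)[:2] for (u,v),_,z in L]
th,t,r=fit2([np.array(m)/1000 for _,m,_ in L],W);print(th,t,(1000*r).round(1))
# pedestal by depth+colour
p=a['p'].astype(int);m=(p[...,0]>p[...,2]+30)&(abs(X[...,0]-.43)<.07)&(abs(X[...,1]-.13)<.1)&(abs(X[...,2]-.03)<.012)
print(cv2.minAreaRect((X[m][:,:2]*1000).astype(np.float32)),m.sum())
E
```

```text
[[ 0.59185605 -0.27653917  0.09831072]
 [ 0.59122237 -0.32216159  0.09797272]
 [ 0.4968066  -0.32114313  0.04761247]
 [ 0.49741367 -0.27815458  0.04793627]] [np.float64(0.10704932369809565), np.float64(0.04562806881088172), np.float64(0.10701181328666509), np.float64(0.042994061227300845)]
rim centre [ 0.54432467 -0.29949962  0.07295805] under [ 0.55656094 -0.29949962  0.05001739] axis [0.88232943 0.00278891 0.47062406]
253 -0.3363130000527964 -0.2689048574613048 0.4544918883097394 0.5714220161135137 0.5146114880389454 -0.2991541173582665
div -0.24354376779385903 55
div -0.3492013265057119 64
1.5155118562553658 [0.59717518 0.13897011] [[-0.6 -0.9]
 [ 1.1 -1.7]
 [ 4.   3.5]
 [-0.7 -1.8]
 [-5.3 -0.9]
 [-1.3  0.8]
 [-1.9  0.8]
 [-0.3  1.1]
 [ 5.  -0.9]]
((429.105224609375, 132.3056640625), (147.7810821533203, 75.68360137939453), 86.6993179321289) 1047
```

```bash
python3 - <<'E'
from h import *
p,R=pose()
V=frame([0,0,-1],[0,-1,0])
p,R=rows(p,R,[.47,-.2995,.23],V,24)
print('tilt');n=np.array([-np.sin(.49),0,np.cos(.49)])
G=np.array([.5504,-.2995,.0615])
rows(p,R,G+.1*n,frame(-n,[0,-1,0]),4)
E
```

```text
[-22, -33, 0, -0.0, 0.0, 7.0]
[-27, -31, -1, -0.0, 0.0, 6.5]
[-29, -27, 0, -0.0, 0.0, 7.0]
[-33, -23, 0, -0.0, 0.0, 6.5]
[-35, -20, 0, 0.0, 0.0, 7.0]
[-37, -15, -1, 0.0, 0.0, 7.0]
[-39, -10, 0, 0.0, 0.0, 6.5]
[-39, -7, 0, 0.0, 0.0, 7.0]
[-41, -1, -1, 0.0, 0.0, 6.5]
[-39, 4, 0, 0.0, 0.0, 7.0]
[-40, 8, 0, 0.0, 0.0, 7.0]
[-38, 13, -1, 0.0, 0.0, 6.5]
[-36, 17, 0, 0.0, 0.0, 7.0]
[-34, 22, 0, 0.0, 0.0, 6.5]
[-31, 25, 0, 0.0, 0.0, 7.0]
[-28, 29, -1, 0.0, 0.0, 7.0]
[-25, 32, 0, 0.0, 0.0, 6.5]
[-20, 34, 0, 0.0, 0.0, 7.0]
[-16, 37, -1, 0.0, 0.0, 6.5]
[-12, 38, 0, 0.0, 0.0, 7.0]
[-7, 40, 0, 0.0, 0.0, 7.0]
[-2, 40, 0, 0.0, 0.0, 6.5]
[2, 40, -1, 0.0, 0.0, 7.0]
[7, 39, 0, 0.0, 0.0, 6.5]
tilt
[8, 0, 20, 0.0, 7.0, 0.0]
[6, 0, 21, 0.0, 7.0, 0.0]
[4, 0, 22, 0.0, 7.0, 0.0]
[0, 0, 21, 0.0, 7.0, 0.0]
```

>>> servo_tool(rows=[[-0.3, -22, -33, 0, 0, 0, 7], [-0.3, -27, -31, -1, 0, 0, 6.5], [-0.3, -29, -27, 0, 0, 0, 7], [-0.3, -33, -23, 0, 0, 0, 6.5], [-0.3, -35, -20, 0, 0, 0, 7], [-0.3, -37, -15, -1, 0, 0, 7], [-0.3, -39, -10, 0, 0, 0, 6.5], [-0.3, -39, -7, 0, 0, 0, 7], [-0.3, -41, -1, -1, 0, 0, 6.5], [-0.3, -39, 4, 0, 0, 0, 7], [-0.3, -40, 8, 0, 0, 0, 7], [-0.3, -38, 13, -1, 0, 0, 6.5]])

```text
time: 1.3
ee_pos: [0.3291, 0.1598, 0.2262]
tool_rot: [2.381, 2.049, -0.0]
force: [0.1, 0.2, 1.2]
opening: 0.651
grip_force: 0.0
```

>>> servo_tool(rows=[[-0.3, -36, 17, 0, 0, 0, 7], [-0.3, -34, 22, 0, 0, 0, 6.5], [-0.3, -31, 25, 0, 0, 0, 7], [-0.3, -28, 29, -1, 0, 0, 7], [-0.3, -25, 32, 0, 0, 0, 6.5], [-0.3, -20, 34, 0, 0, 0, 7], [-0.3, -16, 37, -1, 0, 0, 6.5], [-0.3, -12, 38, 0, 0, 0, 7], [-0.3, -7, 40, 0, 0, 0, 7], [-0.3, -2, 40, 0, 0, 0, 6.5], [-0.3, 2, 40, -1, 0, 0, 7], [-0.3, 7, 39, 0, 0, 0, 6.5]])

```text
time: 2.5
ee_pos: [0.4699, -0.3003, 0.2291]
tool_rot: [-3.141, 0.004, 0.001]
force: [-0.0, 0.5, 0.1]
opening: 0.649
grip_force: 0.0
```

>>> servo_tool(rows=[[-0.3, 8, 0, 20, 0, 7, 0], [-0.3, 6, 0, 21, 0, 7, 0], [-0.3, 4, 0, 22, 0, 7, 0], [-0.3, 0, 0, 21, 0, 7, 0], [-0.3, 0, 0, 0, 0, 0, 0], [-0.3, 0, 0, 0, 0, 0, 0]])

```text
time: 3.1
ee_pos: [0.5025, -0.2984, 0.1492]
tool_rot: [-3.048, -0.003, -0.755]
force: [0.5, -0.3, 0.6]
opening: 0.653
grip_force: 0.0
```

```bash
python3 - <<'E'
from h import *
s=robot.sense();print(s['time'],s['joint_positions'],s['opening'])
p,R=pose();print(p,R.as_matrix())
n=np.array([-np.sin(.49),0,np.cos(.49)]);G=np.array([.5504,-.2995,.0615])
rows(p,R,G,frame(-n,[0,-1,0]),3)
snap('side','s1')
a=np.load('pics/s1.npz')['p'][200:400,240:420];cv2.imwrite('pics/s1c.png',cv2.resize(a,None,fx=3,fy=3)[:,:,::-1])
E
```

```text
3.1 [-0.79291574 -0.17904699  2.13189684  0.44594067  0.8861733   0.54378251] 0.6525416543183614
[ 0.50247802 -0.29841989  0.14916288] [[ 0.88427831  0.00221905  0.46695497]
 [ 0.00141449 -0.99999685  0.00207351]
 [ 0.4669581  -0.00117305 -0.88427867]]
[0, 0, 33, -0.0, 0.0, 0.0]
[1, 1, 34, -0.0, 0.0, 0.0]
[0, 0, 33, -0.0, 0.0, 0.0]
```

View pics/s1c.png

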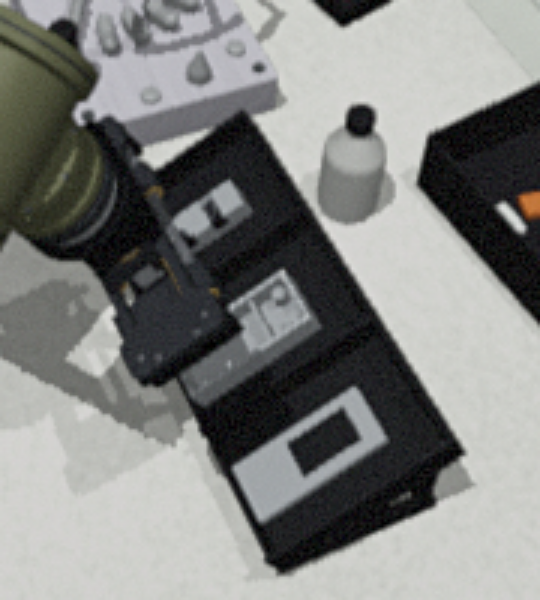

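>>> servo_tool(rows=[[-0.3, 0, 0, 33, 0, 0, 0], [-0.3, 0, 1, 34, 0, 0, 0], [-0.3, 0, 0, 20, 0, 0, 0], [-0.3, 0, 0, 13, 0, 0, 0], [-0.3, 0, 0, 0, 0, 0, 0]])

```text
time: 3.65
ee_pos: [0.5512, -0.2992, 0.0612]
tool_rot: [-3.047, -0.007, -0.758]
force: [-0.5, -0.8, 0.1]
opening: 0.65
grip_force: 0.0
```

>>> servo_tool(rows=[[0.3, 0, 0, 0, 0, 0, 0], [0.4, 0, 0, 0, 0, 0, 0], [0.6, 0, 0, 0, 0, 0, 0], [0.8, 0, 0, 0, 0, 0, 0], [0.8, 0, 0, 0, 0, 0, 0]])

```text
time: 4.15
ee_pos: [0.5506, -0.3, 0.0631]
tool_rot: [3.047, 0.005, 0.763]
force: [-4.1, 2.0, 6.4]
opening: 0.482
grip_force: 30.0
```

```bash
python3 - <<'E'
from h import *
p,R=pose();n=np.array([-np.sin(.49),0,np.cos(.49)])
print(R.as_matrix()[:,2])
p=p+.1*n;V=frame([0,0,-1],[0,-1,0])
p,R=rows(p,R,[.42,-.28,.23],V,5)
Nt=frame([0,0,-1],[np.cos(-.056),np.sin(-.056),0])
print();p,R=rows(p,R,[.415,.131,.23],Nt,12)
E
```

```text
[ 4.71160510e-01  2.17577154e-04 -8.82047463e-01]
[-7, -4, -22, 0.0, -5.5, 0.0]
[-10, -4, -21, 0.0, -5.5, 0.0]
[-11, -4, -20, 0.0, -6.0, 0.0]
[-13, -4, -18, 0.0, -5.5, 0.0]
[-15, -4, -18, 0.0, -5.5, 0.0]

[0, -34, 0, 0.0, -0.0, -7.0]
[4, -34, 0, 0.0, -0.0, -7.5]
[8, -34, 0, 0.0, -0.0, -7.0]
[12, -32, 0, 0.0, -0.0, -7.5]
[16, -30, 0, 0.0, 0.0, -7.0]
[20, -28, 0, 0.0, 0.0, -7.5]
[23, -25, 0, 0.0, 0.0, -7.0]
[27, -22, 0, 0.0, 0.0, -7.5]
[28, -18, 0, 0.0, 0.0, -7.0]
[31, -15, 0, 0.0, 0.0, -7.0]
[33, -11, 0, 0.0, 0.0, -7.5]
[33, -7, 0, 0.0, 0.0, -7.0]
```

>>> servo_tool(rows=[[0.8, 0, 0, -15, 0, 0, 0], [0.8, 0, 0, -25, 0, 0, 0], [0.8, 0, 0, -30, 0, 0, 0], [0.8, 0, 0, -30, 0, 0, 0]])

```text
time: 4.55
ee_pos: [0.502, -0.2991, 0.1497]
tool_rot: [-3.048, -0.004, -0.758]
force: [0.9, -1.0, -1.1]
opening: 0.48
grip_force: 30.0
```

>>> servo_tool(rows=[[0.8, -7, -4, -22, 0, -5.5, 0], [0.8, -10, -4, -21, 0, -5.5, 0], [0.8, -11, -4, -20, 0, -6, 0], [0.8, -13, -4, -18, 0, -5.5, 0], [0.8, -15, -4, -18, 0, -5.5, 0]])

```text
time: 5.05
ee_pos: [0.419, -0.2797, 0.2297]
tool_rot: [3.141, 0.003, -0.006]
force: [0.7, 0.3, -1.7]
opening: 0.482
grip_force: 30.0
```

>>> servo_tool(rows=[[0.8, 0, -34, 0, 0, 0, -7], [0.8, 4, -34, 0, 0, 0, -7.5], [0.8, 8, -34, 0, 0, 0, -7], [0.8, 12, -32, 0, 0, 0, -7.5], [0.8, 16, -30, 0, 0, 0, -7], [0.8, 20, -28, 0, 0, 0, -7.5], [0.8, 23, -25, 0, 0, 0, -7], [0.8, 27, -22, 0, 0, 0, -7.5], [0.8, 28, -18, 0, 0, 0, -7], [0.8, 31, -15, 0, 0, 0, -7], [0.8, 33, -11, 0, 0, 0, -7.5], [0.8, 33, -7, 0, 0, 0, -7]])

```text
time: 6.25
ee_pos: [0.4137, 0.1322, 0.2287]
tool_rot: [2.28, 2.161, 0.0]
force: [0.7, -0.4, -0.6]
opening: 0.483
grip_force: 30.0
```

```bash
python3 - <<'E'
from h import *
p,R=pose();s=robot.sense();print(s['time'],s['joint_positions'],p,R.as_matrix(),s['opening'])
Nt=frame([0,0,-1],[np.cos(-.056),np.sin(-.056),0])
rows(p,R,[.429,.131,.12],Nt,3)
x,_=snap('side','s2');snap('top','t2')
E
```

```text
6.25 [ 1.85701718e-01 -3.85049990e-01  2.09933171e+00 -1.87552228e-04
  1.42683552e+00  2.38997027e-01] [0.41365173 0.13219519 0.22867553] [[ 5.32432748e-02  9.98581445e-01  5.01511595e-04]
 [ 9.98581569e-01 -5.32432339e-02 -9.46420747e-05]
 [-6.78057205e-05  5.05839289e-04 -9.99999870e-01]] 0.483080086658873
[0, 5, 36, 0.0, 0.0, 0.0]
[0, 5, 36, 0.0, 0.0, 0.0]
[0, 5, 37, 0.0, 0.0, 0.0]
```

>>> servo_tool(rows=[[0.8, 0, 5, 36, 0, 0, 0], [0.8, 0, 5, 36, 0, 0, 0], [0.8, 0, 5, 37, 0, 0, 0], [0.8, 0, 0, 0, 0, 0, 0], [0.8, 0, 0, 0, 0, 0, 0]])

```text
time: 6.85
ee_pos: [0.4288, 0.1294, 0.1198]
tool_rot: [-2.286, -2.154, 0.002]
force: [0.5, 0.5, 0.3]
opening: 0.48
grip_force: 30.0
```

```bash
python3 - <<'E'
from h import *
p,R=pose();print(p)
x,d=snap('side','s3');snap('top','t3')
u,v=proj('side',p).astype(int);print(u,v)
c=x[v-50:v+55,u-65:u+75];print(u-65,v-50)
cv2.imwrite('pics/s3c.png',cv2.resize(c,None,fx=5.7,fy=5.7,interpolation=cv2.INTER_CUBIC)[:,:,::-1])
E
```

```text
[0.42875244 0.12938851 0.11983534]
212 190
147 140
```

View pics/s3c.png

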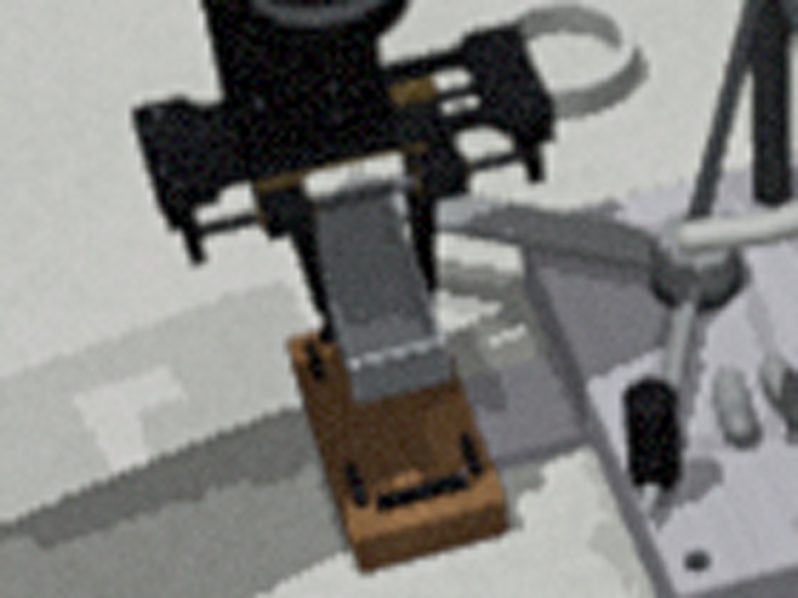

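```bash
python3 - <<'E'
from h import *
f=lambda u,v,z: ray('side',147+u/5.7-.41,140+v/5.7-.41,z).round(4)
p=np.array([.42875,.12939]);A=np.array([[.0532,.9986],[.9986,-.0532]]) # cols tool x,y ->world
for nm,u,v,z in(('rimL',349,368,.133),('rimR',447,344,.133),('botL',359,403,.107),('botR',451,380,.107),('farL',314,200,.133),('farR',405,183,.133),('pedL',362,538,.03),('pedR',508,500,.03),('pedFL',290,338,.03),('wallL',378,497,.04),('wallR',466,472,.04)):
    w=f(u,v,z);print(nm,w,'rel tool mm',(1000*A.T@(w[:2]-p)).round(1))
E
```

```text
rimL [0.4001 0.0695 0.133 ] rel tool mm [-61.3 -25.4]
rimR [0.4459 0.0663 0.133 ] rel tool mm [-62.1  20.5]
botL [0.4021 0.0717 0.107 ] rel tool mm [-59.  -23.5]
botR [0.446  0.0687 0.107 ] rel tool mm [-59.7  20.5]
farL [0.4178 0.1869 0.133 ] rel tool mm [ 56.8 -14. ]
farR [0.4622 0.181  0.133 ] rel tool mm [53.3 30.7]
pedL [0.3898 0.0593 0.03  ] rel tool mm [-72.1 -35.2]
pedR [0.4624 0.0542 0.03  ] rel tool mm [-73.3  37.6]
pedFL [0.3958 0.2058 0.03  ] rel tool mm [ 74.6 -37. ]
wallL [0.4032 0.0725 0.04  ] rel tool mm [-58.2 -22.5]
wallR [0.4474 0.071  0.04  ] rel tool mm [-57.3  21.7]
```

```bash
python3 - <<'E'
from h import *
from scipy.optimize import least_squares
p=np.array([.42875,.12939,.1198]);tx=np.array([.0532,.9986,0]);ty=np.array([.9986,-.0532,0]);Z=np.array([0,0,1.])
O=[(349,368,-1,-1,26),(447,344,-1,1,26),(359,403,-1,-1,0),(451,380,-1,1,0),(314,200,1,-1,26),(405,183,1,1,26)]
obs=np.array([[147+o[0]/5.7-.41,140+o[1]/5.7-.41] for o in O])
def model(q):
    ox,oy,oz,th,ps=q;a=tx*np.cos(ps)+ty*np.sin(ps);b=ty*np.cos(ps)-tx*np.sin(ps)
    ax=a*np.cos(th)+Z*np.sin(th);az=Z*np.cos(th)-a*np.sin(th);c=p+tx*ox+ty*oy+Z*oz
    return np.array([proj('side',c+ax*.055*o[2]+b*.023*o[3]+az*o[4]/1000) for o in O])
for fix in (0,1):
    f=lambda q:(model(q if not fix else [q[0],q[1],q[2],0,q[4]])-obs).ravel()
    s=least_squares(f,[0,0,-.013,0,0]);print(fix,s.x[:3]*1000,np.degrees(s.x[3:]),s.fun.round(1),s.cost)
f=lambda q:(model([q[0],q[1],q[2],q[3],0])-obs).ravel()
s=least_squares(f,[0,0,-.013,0,0]);print('noyaw',s.x[:3]*1000,np.degrees(s.x[3:]),s.fun.round(1),s.cost)
# top view depth on housing t3: height along tool x
X=pts('top',np.load('pics/t3.npz')['d']);r=X-p
m=(abs(r@ty)<.022)&(r[...,2]>-.025)&(r[...,2]<.03)&(abs(r@tx)<.075)
q=np.c_[(r@tx)[m],(r@ty)[m],r[...,2][m]]*1000
for a in range(-70,75,8):
    k=abs(q[:,0]-a)<4;print(a,k.sum(),np.percentile(q[k,2],[10,50,90]).round(0) if k.sum() else '')
E
```

```text
0 [ 17.10732191   5.7075394  -30.05243044] [4.93701725 4.60307223] [ 0.3 -0.4  0.1  0.4 -0.4 -0.4  0.2  0.3 -0.2  0.1 -0.   0. ] 0.4640451896033901
1 [-26.12117401  -0.19187279   8.52007324] [-2.60436747e-03  4.77400744e+00] [-0.3 -1.   0.4 -0.3 -0.7 -0.1  0.7  0.5 -0.5  0.6  0.4  0.4] 1.7694494080697702
noyaw [ 50.61842735   8.55550426 -60.2670284 ] [8.24016529 0.        ] [ 1.8  0.1  0.7  0.2  0.9 -0.5  0.5 -0.6 -1.8  0.7 -2.3 -0. ] 7.254669035067568
-70 0 
-62 0 
-54 42 [-8. 12. 14.]
-46 46 [-12.  -6.   9.]
-38 39 [-12.  -9.   6.]
-30 16 [-11.  -9.  -6.]
-22 0 
-14 0 
-6 0 
2 0 
10 0 
18 0 
26 0 
34 0 
42 0 
50 0 
58 0 
66 0 
74 0
```

```bash
python3 - <<'E'
from h import *
p=np.array([.42875,.12939,.1198]);tx=np.array([.0532,.9986,0]);ty=np.array([.9986,-.0532,0])
for n,f in(('side','s3'),('top','t3')):
    X=pts(n,np.load(f'pics/{f}.npz')['d']);r=X-p;q=np.stack([r@tx,r@ty,r[...,2]],-1).reshape(-1,3)*1000
    q=q[(abs(q[:,0])<75)&(abs(q[:,1])<40)&(q[:,2]>-22)&(q[:,2]<22)]
    print(n,len(q))
    for a in range(-64,72,8):
        k=q[abs(q[:,0]-a)<4]
        if len(k)>4: print(a,len(k),'y',np.percentile(k[:,1],[3,97]).round(0),'z',np.percentile(k[:,2],[5,25,50,75,95]).round(0))
    # near face x by y
    for y in range(-24,25,8):
        k=q[(abs(q[:,1]-y)<4)&(q[:,0]<0)]
        if len(k)>4:print('  y',y,'minx',np.percentile(k[:,0],[2,10,30]).round(0))
E
```

```text
side 616
-56 128 y [-22.  21.] z [-13.  -7.  -0.   6.  10.]
-48 14 y [-23.  21.] z [-15.   5.   8.  10.  11.]
-40 22 y [-23.  22.] z [ 1.  2.  5.  9. 10.]
-32 13 y [-23.  21.] z [-11.  -6.   8.  10.  13.]
-24 32 y [-23.  20.] z [-13. -11.  -9.   3.  12.]
-16 40 y [-23.  22.] z [-14. -12. -10.  -1.  13.]
-8 69 y [-30.  29.] z [-14. -10.   1.  12.  18.]
0 37 y [-22.  22.] z [-15. -12. -11.  -8.  12.]
8 40 y [-19.  23.] z [-13. -12. -10.  -5.  15.]
16 80 y [-17.  19.] z [-13.  -9.  -2.   4.   8.]
24 18 y [-18.  22.] z [-12.  -8.  -1.   6.  11.]
32 11 y [-16.  22.] z [-3.  2.  4.  9. 11.]
40 42 y [-15.  20.] z [-9. -6.  2.  5.  8.]
48 57 y [-10.  19.] z [-11.  -6.   2.   8.  13.]
56 13 y [-15.  15.] z [-3. -1.  0.  3.  8.]
  y -24 minx [-57. -55. -42.]
  y -16 minx [-57. -56. -55.]
  y -8 minx [-58. -57. -54.]
  y 0 minx [-58. -56. -55.]
  y 8 minx [-58. -57. -55.]
  y 16 minx [-58. -57. -54.]
  y 24 minx [-57. -55. -35.]
top 153
-56 35 y [-21.  23.] z [-4. 10. 12. 14. 15.]
-48 48 y [-21.  23.] z [-12.  -9.  -6.   6.  14.]
-40 42 y [-19.  23.] z [-14. -11.  -6.   5.  14.]
-32 28 y [-14.  22.] z [-12. -11.  -9.  -8.   6.]
  y -24 minx [-56. -55. -52.]
  y -16 minx [-57. -56. -51.]
  y -8 minx [-57. -56. -50.]
  y 0 minx [-57. -55. -48.]
  y 8 minx [-57. -57. -50.]
  y 16 minx [-57. -55. -49.]
  y 24 minx [-57. -54. -48.]
```

>>> servo_tool(rows=[[0.8, 3, 0, 20, 0, 0, 0], [0.8, 0, 0, 30, 0, 0, 0], [0.8, 0, 0, 14, 0, 0, 0], [0.8, 0, 0, 4, 0, 0, 0], [0.8, 0, 0, 0, 0, 0, 0], [0.8, 0, 0, 0, 0, 0, 0]])

```text
time: 7.55
ee_pos: [0.4306, 0.1333, 0.0535]
tool_rot: [2.284, 2.155, 0.004]
force: [0.3, -1.1, -1.6]
opening: 0.479
grip_force: 30.0
```

>>> servo_tool(rows=[[0.8, 0, 0, 2, 0, 0, 0], [0.8, 0, 0, 2, 0, 0, 0], [0.8, 0, 0, 2, 0, 0, 0], [0.8, 0, 0, 0, 0, 0, 0]])

```text
time: 7.95
ee_pos: [0.429, 0.133, 0.0456]
tool_rot: [-2.285, -2.156, 0.001]
force: [0.9, -0.0, -1.1]
opening: 0.478
grip_force: 30.0
```

```bash
python3 - <<'E'
from h import *
p,R=pose();print(p,R.as_matrix()[:,2])
x,d=snap('side','s4');u,v=proj('side',[.429,.131,.04]).astype(int)
c=x[v-45:v+45,u-60:u+60];print(u-60,v-45)
cv2.imwrite('pics/s4c.png',cv2.resize(c,None,fx=6,fy=6,interpolation=cv2.INTER_CUBIC)[:,:,::-1])
tx=np.array([.0532,.9986,0]);ty=np.array([.9986,-.0532,0])
X=pts('side',d);r=X-p;q=np.stack([r@tx,r@ty,X[...,2]],-1).reshape(-1,3)*1000
k=q[(abs(q[:,0])<75)&(abs(q[:,1])<22)&(q[:,2]>35)&(q[:,2]<75)]
for a in range(-64,72,8):
    j=k[abs(k[:,0]-a)<4]
    if len(j)>4: print(a,len(j),np.percentile(j[:,2],[5,25,50,75,95]).round(0))
E
```

```text
[0.42901724 0.13304419 0.04555955] [-6.32516915e-04 -1.20021899e-04 -9.99999793e-01]
155 165
-64 25 [36. 37. 39. 40. 41.]
-56 94 [38. 41. 47. 53. 58.]
-48 10 [44. 50. 52. 56. 57.]
-40 13 [46. 47. 49. 55. 58.]
-32 10 [35. 36. 39. 53. 57.]
-24 15 [35. 36. 40. 53. 56.]
-16 13 [35. 36. 38. 55. 57.]
-8 17 [35. 35. 38. 55. 58.]
0 17 [35. 36. 37. 52. 58.]
8 18 [35. 37. 38. 53. 58.]
16 62 [35. 39. 45. 51. 54.]
24 16 [36. 39. 47. 52. 55.]
32 8 [40. 42. 50. 54. 57.]
40 41 [37. 40. 46. 51. 54.]
48 25 [36. 41. 47. 49. 51.]
56 7 [38. 41. 45. 46. 48.]
```

View pics/s4c.png

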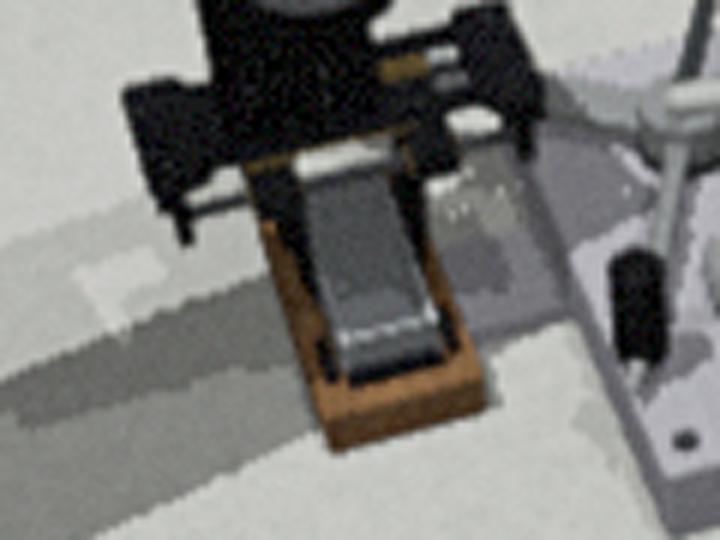

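>>> servo_tool(rows=[[0.8, 0, 0, 2, 0, 0, 0], [0.8, 0, 0, 1, 0, 0, 0], [0.8, 0, 0, 0, 0, 0, 0]])

```text
time: 8.3
ee_pos: [0.4295, 0.1334, 0.0442]
tool_rot: [-2.285, -2.155, 0.0]
force: [-5.2, 0.8, 9.5]
opening: 0.481
grip_force: 30.0
```

>>> servo_tool(rows=[[-0.2, 0, 0, 0, 0, 0, 0], [-0.2, 0, 0, 0, 0, 0, 0], [-0.2, 0, 0, 0, 0, 0, 0], [-0.2, 0, 0, -5, 0, 0, 0], [-0.2, 0, 0, -25, 0, 0, 0], [-0.2, 0, 0, -40, 0, 0, 0], [-0.2, 0, 0, -45, 0, 0, 0], [-0.2, 0, 0, -45, 0, 0, 0], [-0.2, 0, 0, -40, 0, 0, 0]])

```text
time: 9.2
ee_pos: [0.4294, 0.1331, 0.2457]
tool_rot: [2.284, 2.155, 0.003]
force: [-0.3, 0.1, 0.1]
opening: 0.601
grip_force: 0.0
```

```bash
python3 - <<'E'
from h import *
s=robot.sense();print(s['time'],s['joint_positions'],s['ee_pos'])
x,d=snap('side','s5');X=pts('side',d);t=np.array([.429,.131,0]);tx=np.array([.0532,.9986,0]);ty=np.array([.9986,-.0532,0])
r=X-t;q=np.stack([r@tx,r@ty,X[...,2]],-1).reshape(-1,3)*1000
k=q[(abs(q[:,0])<75)&(abs(q[:,1])<40)&(q[:,2]>22)&(q[:,2]<75)]
for a in range(-72,80,12):
    j=k[abs(k[:,0]-a)<6];w=j[j[:,2]>48]
    print(a,len(j),np.percentile(j[:,2],[5,50,95]).round(0),(w[:,1].min().round(),w[:,1].max().round()) if len(w) else '')
# knob: dark points z 70-125 near expected
p=x.astype(int);m=(p.sum(-1)<120)&(abs(X[...,0]-.522)<.04)&(abs(X[...,1]-.008)<.04)&(X[...,2]>.075)&(X[...,2]<.13)
K=X[m];print('knob',len(K),K.mean(0),K.min(0),K.max(0))
A=K[:,:2];from scipy.optimize import least_squares
f=least_squares(lambda c:np.hypot(*(A-c).T)-.013,A.mean(0)+[.0,.01],loss='soft_l1',f_scale=.002);print(f.x)
E
```

```text
9.2 [ 1.81026946e-01 -3.55577753e-01  2.04967729e+00 -4.49786574e-05
  1.44544201e+00  2.39253728e-01] [0.42937732 0.13306674 0.24565107]
-72 88 [23. 28. 33.] 
-60 153 [26. 33. 52.] (np.float64(-17.0), np.float64(20.0))
-48 114 [28. 42. 56.] (np.float64(-23.0), np.float64(22.0))
-36 60 [28. 39. 56.] (np.float64(-23.0), np.float64(23.0))
-24 61 [28. 34. 57.] (np.float64(-23.0), np.float64(23.0))
-12 80 [27. 33. 55.] (np.float64(-23.0), np.float64(21.0))
0 81 [26. 33. 55.] (np.float64(-22.0), np.float64(23.0))
12 93 [26. 33. 55.] (np.float64(-23.0), np.float64(24.0))
24 103 [27. 38. 54.] (np.float64(-22.0), np.float64(23.0))
36 75 [27. 38. 55.] (np.float64(-22.0), np.float64(23.0))
48 111 [28. 43. 57.] (np.float64(-22.0), np.float64(23.0))
60 47 [27. 39. 55.] (np.float64(-18.0), np.float64(20.0))
72 13 [26. 28. 30.] 
knob 134 [0.5212157  0.00248408 0.10420637] [ 0.51183362 -0.00412333  0.07541103] [0.53267888 0.01405656 0.12473542]
[0.52427051 0.0116235 ]
```

```bash
cat >> h.py <<'E'
HUB=np.array([.5972,.139])
def grip(ang,z,lean=42,r=.15,back=0.):
    d=np.array([np.cos(ang),np.sin(ang)])  # hub->knob world
    L=np.radians(lean);tz=np.array([*(-d*np.sin(L)),-np.cos(L)])
    ty=np.array([-d[1],d[0],0])
    if ty[0]<0: ty=-ty
    g=np.array([*(HUB+r*d),z])
    return g+tz*(.011-back),frame(tz,ty)
E
python3 - <<'E'
from h import *
print(np.array([.5235,.0095])-HUB);a0=np.arctan2(.0095-HUB[1],.5235-HUB[0]);print(a0,np.hypot(.5235-HUB[0],.0095-HUB[1]))
p,R=pose()
G,Rg=grip(a0,.107);Pg,_=grip(a0,.107,back=.11);print(G,Pg,Rg.as_matrix())
p,R=rows(p,R,[.41,-.08,.26],Rg,9)
print();p,R=rows(p,R,Pg,Rg,3);print(p)
E
```

```text
[-0.0737 -0.1295]
-2.0881943366038174 0.14900315432902755
[0.52664756 0.01503065 0.09882541] [ 0.49024134 -0.04893957  0.18057134] [[ 0.36757459  0.86910912  0.33096565]
 [ 0.64587394 -0.4946204   0.58154751]
 [ 0.66913061  0.         -0.74314483]]
[-24, -1, -1, -1.0, 4.5, 3.0]
[-24, 0, -3, -1.0, 4.5, 2.5]
[-23, 1, -4, -1.0, 4.5, 3.0]
[-23, 3, -6, -1.0, 4.5, 3.0]
[-22, 4, -8, -1.0, 4.5, 2.5]
[-21, 5, -10, -1.0, 4.5, 3.0]
[-21, 6, -11, -1.0, 5.0, 3.0]
[-18, 7, -13, -1.0, 4.5, 2.5]
[-18, 9, -14, -1.0, 4.5, 3.0]

[-1, 18, 35, 0.0, -0.0, -0.0]
[-1, 18, 34, 0.0, -0.0, -0.0]
[-1, 18, 35, 0.0, -0.0, -0.0]
[ 0.49043322 -0.04848617  0.18051961]
```

>>> servo_tool(rows=[[-0.2, -24, -1, -1, -1, 4.5, 3], [-0.2, -24, 0, -3, -1, 4.5, 2.5], [-0.2, -23, 1, -4, -1, 4.5, 3], [-0.2, -23, 3, -6, -1, 4.5, 3], [-0.2, -22, 4, -8, -1, 4.5, 2.5], [-0.2, -21, 5, -10, -1, 4.5, 3], [-0.2, -21, 6, -11, -1, 5, 3], [-0.2, -18, 7, -13, -1, 4.5, 2.5], [-0.2, -18, 9, -14, -1, 4.5, 3]])

```text
time: 10.15
ee_pos: [0.4065, -0.0822, 0.2504]
tool_rot: [-2.285, -1.316, -0.865]
force: [-0.3, 0.3, -0.1]
opening: 0.601
grip_force: 0.0
```

>>> servo_tool(rows=[[-0.2, -1, 18, 35, 0, 0, 0], [-0.2, -1, 18, 34, 0, 0, 0], [-0.2, -1, 18, 35, 0, 0, 0], [-0.2, 0, 0, 0, 0, 0, 0], [-0.2, 0, 0, 0, 0, 0, 0]])

```text
time: 10.65
ee_pos: [0.4857, -0.0488, 0.1689]
tool_rot: [-2.283, -1.318, -0.858]
force: [0.0, -0.1, 1.0]
opening: 0.606
grip_force: 0.0
```

```bash
python3 - <<'E'
from h import *
s=robot.sense();print(s['time'],s['joint_positions'],s['force'],s['opening'])
p,R=pose();G,Rg=grip(-2.088,.107);print(p,G,R.as_matrix()[:,2])
rows(p,R,G,Rg,4)
x,d=snap('side','s6');snap('top','t6')
u,v=proj('side',[.523,.0095,.12]).astype(int)
c=x[v-55:v+50,u-70:u+70];print(u-70,v-55)
cv2.imwrite('pics/s6c.png',cv2.resize(c,None,fx=5.7,fy=5.7,interpolation=cv2.INTER_CUBIC)[:,:,::-1])
E
```

```text
10.65 [-0.6169773  -0.222561    2.20310431  0.7454488   1.33935511 -0.33982464] [ 0.03614137 -0.06742413  1.00982331] 0.606067237484063
[ 0.48573052 -0.04882029  0.16892942] [0.52667166 0.01501695 0.09882541] [ 0.32119916  0.5816098  -0.74736948]
[3, 1, 26, -0.0, 0.0, -0.0]
[2, 1, 25, -0.0, 0.0, -0.5]
[3, 2, 26, -0.5, 0.5, 0.0]
[2, 1, 26, 0.0, -0.0, -0.0]
190 154
```

View pics/s6c.png

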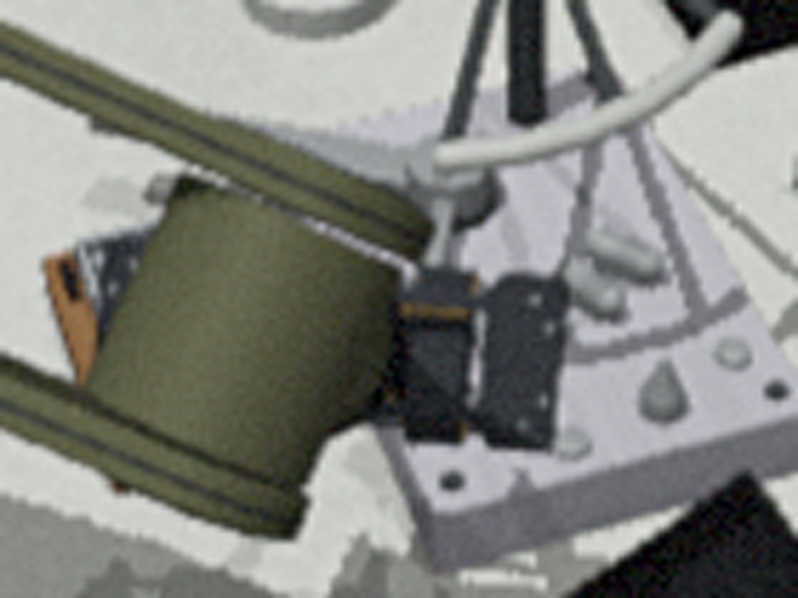

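>>> servo_tool(rows=[[-0.2, 3, 1, 26, 0, 0, 0], [-0.2, 2, 1, 25, 0, 0, -0.5], [-0.2, 3, 2, 26, -0.5, 0.5, 0], [-0.2, 0, 0, 0, 0, 0, 0], [-0.2, 0, 0, 0, 0, 0, 0]])

```text
time: 11.25
ee_pos: [0.5176, -0.0018, 0.1186]
tool_rot: [-2.281, -1.326, -0.881]
force: [0.0, 0.0, 0.4]
opening: 0.596
grip_force: 0.0
```

```bash
python3 - <<'E'
from h import *
s=robot.sense();print(s['time'],s['joint_positions'],s['force'],s['opening'])
p,R=pose();G,Rg=grip(-2.088,.107);print(p,G,R.as_matrix()[:,2])
rows(p,R,G,Rg,1)
x,d=robot.grab_frame('top');X=pts('top',d)
m=(abs(X[...,0]-.523)<.02)&(abs(X[...,1]-.009)<.025)&(X[...,2]>.112)&(X[...,2]<.13);print(m.sum(),X[m].mean(0) if m.any() else '', X[m].min(0),X[m].max(0))
E
```

```text
11.25 [-0.49472397 -0.13146362  2.22409326  0.81361501  1.17452641 -0.35546895] [0.01654306 0.0382601  0.38038589] 0.5962956085290622
[ 0.51757595 -0.00183921  0.11855768] [0.52667166 0.01501695 0.09882541] [ 0.33483006  0.58116315 -0.74171303]
[1, -1, 27, 0.0, -0.0, 0.0]
62 [0.52445167 0.00867089 0.12275708] [ 0.51314295 -0.00136132  0.11351477] [0.53621428 0.02142722 0.12831475]
```

>>> servo_tool(rows=[[-0.2, 1, 0, 15, 0, 0, 0], [-0.2, 0, 0, 12, 0, 0, 0], [0, 0, 0, 0, 0, 0, 0], [0.2, 0, 0, 0, 0, 0, 0], [0.35, 0, 0, 0, 0, 0, 0], [0.6, 0, 0, 0, 0, 0, 0], [0.8, 0, 0, 0, 0, 0, 0], [0.8, 0, 0, 0, 0, 0, 0]])

```text
time: 12.1
ee_pos: [0.5271, 0.0146, 0.0984]
tool_rot: [-2.281, -1.325, -0.88]
force: [-1.2, -2.0, 1.4]
opening: 0.269
grip_force: 30.0
```

```bash
python3 - <<'E'
from h import *
s=robot.sense();print(s['time'],s['joint_positions'],s['force'],s['torque'],s['opening'],s['grip_force'])
p,R=pose();g=p-R.as_matrix()[:,2]*.011;d=g[:2]-HUB;a=np.arctan2(d[1],d[0]);print(p,'grasp',g,np.hypot(*d),a)
def arc(a,lift): # knob grip point when lifted
    return (.15*np.cos(lift)),
g0=g;r0=np.hypot(*d)
# lift 18mm
q=p+[0,0,.018];rows(p,R,q,R,2);p=q
# swing
a1=np.pi+1.785-2*np.pi;print('to',a1,a1-a)
N=12;P,Rr=p,R
for i in range(1,N+1):
    an=a+(a1-a)*i/N
    dl=Rn.from_rotvec([0,0,an-a]);pt=np.array([*HUB,0])+dl.apply(p-np.array([*HUB,0]));Rt=dl*R
    P,Rr=rows(P,Rr,pt,Rt,1)
E
```

```text
12.1 [-0.45283939 -0.08926398  2.22627847  0.83895023  1.11840669 -0.36342028] [-1.18733515 -2.02130851  1.36601582] [-0.40426003  0.37652584 -0.07332339] 0.26910294470787155 29.99985784292221
[0.52706592 0.0146071  0.09835248] grasp [0.52338592 0.00821249 0.10651132] 0.15017952725582903 -2.0846140601930094
[6, 0, -7, -0.0, -0.0, -0.0]
[6, 0, -6, 0.0, 0.0, 0.0]
to -1.356592653589793 0.7280214066032165
[0, 9, 0, 2.5, 0.0, -2.5]
[0, 8, 0, 2.0, 0.0, -2.5]
[1, 9, 1, 2.5, 0.0, -2.5]
[0, 9, 0, 2.5, 0.0, -3.0]
[0, 8, 0, 2.0, 0.0, -2.5]
[0, 9, 0, 2.5, 0.0, -2.5]
[1, 9, 1, 2.5, 0.0, -2.5]
[0, 8, 0, 2.0, 0.0, -2.5]
[0, 9, 0, 2.5, 0.0, -2.5]
[0, 9, 0, 2.5, 0.0, -3.0]
[0, 8, 0, 2.0, 0.0, -2.5]
[1, 9, 1, 2.5, 0.0, -2.5]
```

>>> servo_tool(rows=[[0.8, 4, 0, -2, 0, 0, 0], [0.8, 6, 0, -4, 0, 0, 0], [0.8, 6, 0, -4, 0, 0, 0], [0.8, 0, 0, 0, 0, 0, 0]])

```text
time: 12.5
ee_pos: [0.5286, 0.0206, 0.116]
tool_rot: [-2.279, -1.326, -0.878]
force: [1.1, 2.6, -9.0]
opening: 0.271
grip_force: 30.0
```

```bash
cat >> h.py <<'E'
def lev():
    s=robot.sense();p,R=pose();g=p-R.as_matrix()[:,2]*.011;d=g[:2]-HUB
    print(s['time'],'g',g.round(4),'r',np.hypot(*d).round(4),'ang',np.arctan2(d[1],d[0]).round(3),'F',s['force'].round(1),'T',s['torque'].round(2),s['opening'],s['joint_positions'].round(2))
    return p,R,d
E
python3 - <<'E'
from h import *
lev()
x,d=robot.grab_frame('top');X=pts('top',d)
m=(abs(X[...,0]-.523)<.03)&(abs(X[...,1]-.009)<.03)&(X[...,2]>.12)&(X[...,2]<.155);print(m.sum(),np.median(X[m],0) if m.any() else '')
E
```

```text
12.5 g [0.525  0.0141 0.1241] r 0.1443 ang -2.095 F [ 1.1  2.6 -9. ] T [-1.14  0.75  0.05] 0.2710376472097516 [-0.44 -0.12  2.22  0.83  1.14 -0.32]
140 [0.52601771 0.01495916 0.13807073]
```

```bash
cat >> h.py <<'E'
def swing(a1,N,dz=0.,dr=0.):
    p,R,d=lev();a=np.arctan2(d[1],d[0]);H=np.array([*HUB,0]);P,Q=p,R
    for i in range(1,N+1):
        dl=Rn.from_rotvec([0,0,(a1-a)*i/N]);u=np.array([*d/np.hypot(*d),0])
        P,Q=rows(P,Q,H+dl.apply(p+u*dr*i/N-H)+[0,0,dz*i/N],dl*R,1)
E
python3 - <<'E'
from h import *
swing(-1.3566,13,dz=.002)
E
```

```text
12.55 g [0.5249 0.014  0.1238] r 0.1444 ang -2.095 F [ 1.5  3.  -8.8] T [-1.05  0.66  0.11] 0.2690717081581188 [-0.44 -0.12  2.22  0.83  1.14 -0.32]
[0, 8, 0, 2.0, 0.0, -2.5]
[0, 8, 0, 2.5, 0.0, -2.5]
[1, 7, 0, 2.0, 0.0, -2.0]
[0, 8, 0, 2.0, 0.0, -2.5]
[0, 8, 0, 2.5, 0.0, -2.5]
[0, 8, 0, 2.0, 0.0, -2.5]
[1, 8, 0, 2.5, 0.0, -2.5]
[0, 7, 0, 2.0, 0.0, -2.5]
[0, 8, 0, 2.0, 0.0, -2.0]
[0, 8, 0, 2.5, 0.0, -2.5]
[1, 8, 0, 2.0, 0.0, -2.5]
[0, 7, 0, 2.0, 0.0, -2.5]
[0, 8, 0, 2.5, 0.0, -2.5]
```

>>> servo_tool(rows=[[0.8, 1, 0, -2, 0, 0, 0], [0.8, 0, 8, 0, 2, 0, -2.5], [0.8, 0, 8, 0, 2.5, 0, -2.5], [0.8, 1, 7, 0, 2, 0, -2], [0.8, 0, 8, 0, 2, 0, -2.5], [0.8, 0, 8, 0, 2.5, 0, -2.5], [0.8, 0, 0, 0, 0, 0, 0]])

```text
time: 13.25
ee_pos: [0.5652, 0.0061, 0.1177]
tool_rot: [-2.019, -1.595, -0.777]
force: [3.1, 9.3, -11.1]
opening: 0.271
grip_force: 30.0
```

```bash
python3 - <<'E'
from h import *
swing(-1.3566,8)
x,d=robot.grab_frame('top');X=pts('top',d)
print(pose()[0]);g=np.array([.553,0])
m=(X[...,2]>.125)&(X[...,2]<.155)&(abs(X[...,0]-.555)<.03)&(abs(X[...,1]-.003)<.03);print(m.sum(),np.median(X[m],0) if m.any() else '')
E
```

```text
13.25 g [ 0.5635 -0.0011  0.1258] r 0.1441 ang -1.807 F [  3.1   9.3 -11.1] T [-0.81  0.04 -0.06] 0.27118533129529176 [-0.43  0.09  2.01  0.75  1.31 -0.5 ]
[0, 8, 0, 2.0, -0.0, -2.5]
[0, 7, 0, 2.5, -0.0, -2.5]
[0, 8, 0, 2.0, -0.0, -2.0]
[1, 8, 0, 2.0, -0.0, -2.5]
[0, 8, 1, 2.5, -0.0, -2.5]
[0, 7, 0, 2.0, -0.0, -2.5]
[0, 8, 0, 2.0, -0.0, -2.0]
[0, 8, 0, 2.5, -0.0, -2.5]
[0.56477439 0.00618957 0.11753066]
68 [ 0.5590303  -0.00494939  0.14062949]
```

>>> servo_tool(rows=[[0.8, 1, 8, 1, 2, 0, -2.5], [0.8, 0, 7, 0, 2.5, 0, -2.5], [0.8, 0, 8, 0, 2, 0, -2], [0.8, 1, 8, 0, 2, 0, -2.5], [0.8, 0, 8, 1, 2.5, 0, -2.5], [0.8, 0, 0, 0, 0, 0, 0]])

```text
time: 13.9
ee_pos: [0.6049, 0.0027, 0.118]
tool_rot: [-1.742, -1.83, -0.667]
force: [0.6, 1.5, -9.5]
opening: 0.267
grip_force: 30.0
```

```bash
python3 - <<'E'
from h import *
swing(-1.3566,3)
E
```

```text
13.9 g [ 0.6053 -0.0047  0.1262] r 0.1439 ang -1.515 F [ 0.6  1.5 -9.5] T [-1.39 -0.09  0.08] 0.2671818905849464 [-0.38  0.27  1.79  0.66  1.46 -0.64]
[0, 7, 0, 2.0, -0.0, -2.0]
[0, 7, 0, 2.0, -0.0, -2.5]
[1, 8, 0, 2.0, -0.0, -2.0]
```

>>> servo_tool(rows=[[0.8, 0, 7, 0, 2, 0, -2], [0.8, 0, 7, 0, 2, 0, -2.5], [0.8, 1, 8, 0, 2, 0, -2], [0.8, 0, 0, 0, 0, 0, 0], [0.8, 0, 0, 0, 0, 0, 0]])

```text
time: 14.4
ee_pos: [0.6256, 0.0057, 0.1189]
tool_rot: [-1.584, -1.938, -0.606]
force: [1.0, 3.9, -10.9]
opening: 0.266
grip_force: 30.0
```

```bash
python3 - <<'E'
from h import *
p,R,d=lev()
A=R.as_matrix()
u=np.array([*d/np.hypot(*d),0])
w=u*.005+np.array([0,0,-.0185]);print('down rows',(A.T@w*1000).round(1))
x,dd=snap('side','s7');snap('top','t7')
c=cv2.resize(np.hstack([x[125:265,190:340],np.load('pics/t7.npz')['p'][145:285,180:330]]),None,fx=2.66,fy=4,interpolation=cv2.INTER_CUBIC)
cv2.imwrite('pics/s7c.png',c[:,:,::-1])
E
```

```text
14.4 g [ 0.6271 -0.0016  0.1271] r 0.1437 ang -1.361 F [  1.    3.9 -10.9] T [-1.3  -0.63 -0.28] 0.26581504974306663 [-0.34  0.36  1.68  0.61  1.55 -0.7 ]
down rows [-16.1   0.1  10.4]
```

View pics/s7c.png

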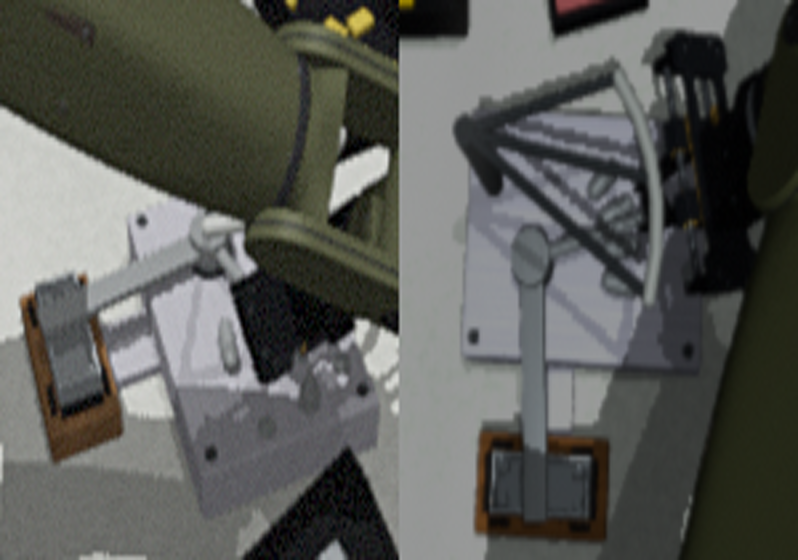

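>>> servo_tool(rows=[[0.8, -4, 0, 3, 0, 0, 0], [0.8, -4, 0, 3, 0, 0, 0], [0.8, -4, 0, 2, 0, 0, 0], [0.8, 0, 0, 0, 0, 0, 0]])

```text
time: 14.9
ee_pos: [0.6268, 0.0012, 0.106]
tool_rot: [-1.583, -1.939, -0.606]
force: [0.3, -0.5, -3.0]
opening: 0.268
grip_force: 30.0
```

```bash
python3 - <<'E'
from h import *
p,R,d=lev()
E
```

```text
14.9 g [ 0.6283 -0.006   0.1141] r 0.1483 ang -1.359 F [ 0.3 -0.5 -3. ] T [-0.58 -0.12  0.09] 0.26779820163277185 [-0.35  0.38  1.68  0.61  1.53 -0.72]
```

>>> servo_tool(rows=[[0.8, -3, 0, 2, 0, 0, 0], [0.8, -2, 0, 2, 0, 0, 0], [0.8, -1, 0, 1, 0, 0, 0], [0.8, 0, 0, 0, 0, 0, 0]])

```text
time: 15.3
ee_pos: [0.6289, 0.0001, 0.101]
tool_rot: [-1.583, -1.942, -0.61]
force: [2.0, -3.0, 7.3]
opening: 0.271
grip_force: 30.0
```

```bash
python3 - <<'E'
from h import *
p,R,d=lev()
E
```

```text
15.3 g [ 0.6304 -0.0071  0.1091] r 0.1499 ang -1.348 F [ 2.  -3.   7.3] T [ 0.31 -0.02 -0.09] 0.270746260360799 [-0.35  0.39  1.68  0.61  1.53 -0.73]
```

>>> servo_tool(rows=[[0.3, 0, 0, 0, 0, 0, 0], [0.1, 0, 0, 0, 0, 0, 0], [0, 0, 0, 0, 0, 0, 0], [0, 0, 0, 0, 0, 0, 0], [0, 0, 0, 0, 0, 0, 0]])

```text
time: 15.8
ee_pos: [0.6264, 0.001, 0.0974]
tool_rot: [-1.582, -1.939, -0.604]
force: [-1.0, -0.3, 0.0]
opening: 0.5
grip_force: 0.0
```

```bash
python3 - <<'E'
from h import *
p,R,d=lev()
x,dd=robot.grab_frame('top');X=pts('top',dd)
for z0 in (.09,):
    m=(X[...,2]>z0)&(X[...,2]<.15)&(abs(X[...,0]-.629)<.016)&(abs(X[...,1]+.008)<.018)
    print(m.sum(),np.median(X[m],0) if m.any() else '',np.percentile(X[m][:,2],[10,50,90]) if m.any() else '')
# plan retreat
print((R.as_matrix()[:,2]))
E
```

```text
15.8 g [ 0.6279 -0.0063  0.1056] r 0.1485 ang -1.362 F [-1.  -0.3  0. ] T [-0.47 -0.05 -0.05] 0.499711317324848 [-0.35  0.39  1.68  0.61  1.52 -0.73]
29 [ 0.62847239 -0.01396425  0.12232332] [0.10925439 0.12232332 0.12516195]
[-0.13900055  0.65624853 -0.74163112]
```

>>> servo_tool(rows=[[0, 0, 0, -10, 0, 0, 0], [0, 0, 0, -25, 0, 0, 0], [0, 0, 0, -35, 0, 0, 0], [0, 0, 0, -40, 0, 0, 0], [0, 0, 0, -40, 0, 0, 0], [0, 0, -40, -20, 0, 0, 0], [0, 0, -45, -20, 0, 0, 0], [0, 0, -45, -20, 0, 0, 0], [0, 0, -45, -20, 0, 0, 0], [0, 0, -45, 0, 0, 0, 0]])

```text
time: 16.85
ee_pos: [0.4422, -0.197, 0.2722]
tool_rot: [-1.586, -1.943, -0.606]
force: [0.5, -1.1, 0.1]
opening: 0.503
grip_force: 0.0
```

```bash
python3 - <<'E'
from h import *
p,R,d=lev();print(p)
from scipy.optimize import least_squares
for n in('top','side'):
    x,dd=snap(n,n+'8');X=pts(n,dd);q=x.astype(int)
    m=(X[...,2]>.075)&(X[...,2]<.135)&(abs(X[...,0]-.629)<.025)&(abs(X[...,1]+.008)<.025)&(q.sum(-1)<150)
    K=X[m];print(n,m.sum(),np.percentile(K[:,2],[5,50,80,90,95,99]).round(4) if len(K) else '')
    if len(K)>5:
        T=K[K[:,2]>.115];print('top pts',len(T),T.mean(0) if len(T) else '')
        f=least_squares(lambda c:np.hypot(*(K[:,:2]-c).T)-.013,K[:,:2].mean(0)+[0,.008],loss='soft_l1',f_scale=.002);e=f.x-HUB;print(f.x,np.hypot(*e),np.arctan2(e[1],e[0]))
    # housing
    r=X-np.array([.429,.131,0]);tx=np.array([.0532,.9986,0]);ty=np.array([.9986,-.0532,0])
    for a in(-54,-40,40,54):
        k=(abs(r@tx*1000-a)<5)&(abs(r@ty)<.025)&(X[...,2]>.02);z=X[k][:,2];print(a,k.sum(),np.percentile(z,[5,50,95]).round(3) if len(z) else '')
    # lever arm height along its line (r 90..125) at ang -1.36
    for rr in(.06,.1,.125,.165,.178):
        c=HUB+rr*np.array([np.cos(-1.36),np.sin(-1.36)]);k=np.hypot(X[...,0]-c[0],X[...,1]-c[1])<.006;z=X[k][:,2];z=z[z<.14];print('lever r',rr,len(z),np.median(z) if len(z) else '')
    cv2.imwrite(f'pics/{n}8c.png',cv2.resize(x[150:270,190:310],None,fx=5,fy=5,interpolation=cv2.INTER_CUBIC)[:,:,::-1])
E
```

```text
16.85 g [ 0.4437 -0.2042  0.2804] r 0.3759 ang -1.991 F [ 0.5 -1.1  0.1] T [-0.47 -0.03  0.03] 0.5034886401496541 [-0.76  0.06  1.76  0.42  1.93 -0.94]
[ 0.44221385 -0.19697897  0.27220959]
top 22 [0.0755 0.121  0.1239 0.1246 0.1261 0.1263]
top pts 14 [ 0.63004084 -0.0143231   0.12228996]
[ 0.62810303 -0.00331617] 0.14563272109605996 -1.356972258397801
-54 54 [0.03  0.047 0.058]
-40 51 [0.03  0.036 0.056]
40 58 [0.03  0.038 0.057]
54 51 [0.03  0.053 0.058]
lever r 0.06 5 0.05231752710789302
lever r 0.1 14 0.07427831223045833
lever r 0.125 19 0.07171778071984179
lever r 0.165 16 0.07074078205505772
lever r 0.178 13 0.07785815207960071
side 0 
-54 37 [0.028 0.039 0.054]
-40 6 [0.029 0.042 0.055]
40 0 
54 0 
lever r 0.06 20 0.06917972169825493
lever r 0.1 14 0.07292878897290392
lever r 0.125 0 
lever r 0.165 0 
lever r 0.178 0
```

```bash
python3 -c "
from plant import robot
print(robot.sign_off())"
```

```text
the job is handed in; nothing more can be done
None
```

The housing is flat, open side up, in the nest. The lever is fully home in the marked (middle) notch with the strap over the housing. The arm is clear, and I handed the job in at about 17 s.

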